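# Put the ink stamps back in their caddy

## Robot

A 6-joint arm with a two-finger parallel gripper is mounted at the origin on the work surface. World frame = base frame: x ahead of the robot, y to its left, z up, the work surface at z = 0. Lengths are in mm, angles in degrees, forces in N, time in s.
With the tool pointing down it reaches from about 275 to 850 mm from the base axis. Payload 19 kg.
Tool frame: the origin (TCP) lies on the centre line of the jaws, within the pads' length; the fingertips stand 25 mm ahead of it and the grasp point (between the pads) lies 6 mm ahead of it; x points along the fingers, y is the direction in which the jaws open and shut, and the axes are right-handed (so a half turn about x gives the same grasp; the last joint's range is limited). The gripper opens to 85 mm and grips with 20 to 120 N. Pads are 22 mm wide; open, the fingers measure 114 mm over their backs; the gripper's body (76 mm by 85 mm) begins 54 mm behind the grasp point. The pads swing forward as they close: fully open they stand 13 mm farther back than shut.
Start: joints at [-82.621, 8.623, 82.357, -0, 89.026, -7.678], TCP at [149.352, -555.236, 256.267] pointing down, gripper open.
Joint ranges: [-160.23, 160.23], [-39.13, 120.54], [6.94, 153.29], [-79.49, 259.48], [9.18, 160.14], [-161.06, 161.06]. Speed limits (degrees/s): [108.29, 108.29, 127.2, 172.46, 172.46, 172.46].

## Interface

Orientations are given as a 3x3 rotation matrix whose columns are the frame's x, y, z axes.
In Python, from cell import r gives the robot as it stands. The module is installed in compiled form; this text tells all that it offers. Calls block until the motion is done:
- r.goto(position, orientation): joint-space move of the TCP to a pose.
- r.move_straight(position, ori=None, v=150): straight line of the TCP; ori=None keeps the orientation; v is the mean speed in mm/s.
- r.goto_joints(angles): joint-space move.
- r.gripper_open() and r.grasp(strength=None): open the fingers fully, or close them until they stop; strength is the grip in N (None keeps the last).
- r.wait(seconds).
- r.ik(position, orientation): joint angles nearest the present ones, or None.
- r.read_state(): the state.
- r.grab_frame(name): name is "side" or "top"; returns the picture (420x560x3 uint8, blue, green, red); there is no depth.
- r.camera_model(name): a dict with "fx", "fy", "cx", "cy" (pixels), "dist" ([k1, k2, p1, p2, k3] as OpenCV has them; the pictures are not rectified), "world_to_cam" (4x4, takes a point from world to camera coordinates). Camera axes: x right, y down, z forward; pixel columns grow to the right and rows downward; lengths in mm; the calibration is good to about 2 mm. A picture is of the moment at which its call begins. camera_model takes no time and is no camera call.
A pose or a line that the arm cannot do raises r.PlanningError and nothing moves.
- r.job_done(): hands the job in, once; it reports no verdict.
Trained networks look in the newest picture that a camera, given by its name, has taken for a name from the list of things; names that differ only in an ending like _2 or _b are one class to them, and where a whole thing is asked for, a point or a joint stands for the part that bears it (a point fixed in the world has none). Each returns a list of dicts, best first, with "confidence" (0 to 1); they miss things now and then, are a little off and sometimes report something else, mostly with a low value. They report only what shows in the picture. A call takes as long as a camera call.
- r.find_in(camera, thing): "box" ([centre column, centre row, width, height] in pixels, round what is visible of it).
- r.masks_of(camera, thing): "pixels" (420x560 bool, what is visible of it) and "box" ([centre column, centre row, width, height] in pixels, round what is visible of it).
- r.spot_point(camera, thing): "uv" ([column, row] in pixels: a listed point, or the origin of a listed thing).
The state is a dict: "time": time; "qpos": joint angles; "dq": joint speeds; "joint_torque": joint torques, N m; "ee_pos": TCP position; "ee_rot": TCP orientation; "ft_force": force on the tool from outside, world axes, zero at the start; "wrist_torque": the same for the moment, N m; "grip_width": finger opening in mm.
Only numpy, scipy, OpenCV 4.12 (cv2) and the standard library are available. Lean on these libraries where they do the work, as an engineer would, in place of code of your own. Each camera call takes 0.05 s, during which the arm holds its last target.

## Task

Put the four hand stamps back in the desk caddy, each standing upright on the floor of the bay of its own colour (red, blue, green, black); set them down gently, do not drop them. The brass wax seal and the wooden drawer knob look similar but do not belong in the caddy: leave them standing where they are.

Things in the scene. Friction and masses are not known exactly. Their poses are not given: they have to be found in the camera images.
- stamp_red_mid (a point): Hand stamp with red ink, standing upright, loose, about 90 g (varies). Round, 78 mm tall: a red foot 44 mm in diameter and 16 mm high, a narrow neck, then a pale wooden handle 26 to 27 mm in diameter from 34 to 70 mm above the underside, with a red cap on top. The point is on the axis, half-way up (39 mm above the underside); z is up along the axis. Grip the handle from above, about 14 mm above this point.
- stamp_blue_mid (a point): Hand stamp with blue ink, standing upright, loose, about 90 g (varies). Round, 78 mm tall: a blue foot 44 mm in diameter and 16 mm high, a narrow neck, then a pale wooden handle 26 to 27 mm in diameter from 34 to 70 mm above the underside, with a blue cap on top. The point is on the axis, half-way up (39 mm above the underside); z is up along the axis. Grip the handle from above, about 14 mm above this point.
- stamp_green_mid (a point): Hand stamp with green ink, standing upright, loose, about 90 g (varies). Round, 78 mm tall: a green foot 44 mm in diameter and 16 mm high, a narrow neck, then a pale wooden handle 26 to 27 mm in diameter from 34 to 70 mm above the underside, with a green cap on top. The point is on the axis, half-way up (39 mm above the underside); z is up along the axis. Grip the handle from above, about 14 mm above this point.
- stamp_black_mid (a point): Hand stamp with black ink, standing upright, loose, about 90 g (varies). Round, 78 mm tall: a black foot 44 mm in diameter and 16 mm high, a narrow neck, then a pale wooden handle 26 to 27 mm in diameter from 34 to 70 mm above the underside, with a black cap on top. The point is on the axis, half-way up (39 mm above the underside); z is up along the axis. Grip the handle from above, about 14 mm above this point.
- bay_red: The caddy's red bay: a fixed open square red plastic box, 78 x 78 mm outside, 68 x 68 mm inside, 26 mm high, walls 5 mm. Origin: centre of its underside, which lies 5 mm above the desk; x and y run along its sides, z up; its inner floor is 5 mm above the origin, its rim 26 mm above. The four bays stand side by side two by two, 80 mm between centres, in one low wooden tray (172 x 172 x 22 mm) fixed to the desk; which bay is where changes.
- bay_blue: The caddy's blue bay: a fixed open square blue plastic box, 78 x 78 mm outside, 68 x 68 mm inside, 26 mm high, walls 5 mm. Origin: centre of its underside, which lies 5 mm above the desk; x and y run along its sides, z up; its inner floor is 5 mm above the origin, its rim 26 mm above. The four bays stand side by side two by two, 80 mm between centres, in one low wooden tray (172 x 172 x 22 mm) fixed to the desk; which bay is where changes.
- bay_green: The caddy's green bay: a fixed open square green plastic box, 78 x 78 mm outside, 68 x 68 mm inside, 26 mm high, walls 5 mm. Origin: centre of its underside, which lies 5 mm above the desk; x and y run along its sides, z up; its inner floor is 5 mm above the origin, its rim 26 mm above. The four bays stand side by side two by two, 80 mm between centres, in one low wooden tray (172 x 172 x 22 mm) fixed to the desk; which bay is where changes.
- bay_black: The caddy's black bay: a fixed open square black plastic box, 78 x 78 mm outside, 68 x 68 mm inside, 26 mm high, walls 5 mm. Origin: centre of its underside, which lies 5 mm above the desk; x and y run along its sides, z up; its inner floor is 5 mm above the origin, its rim 26 mm above. The four bays stand side by side two by two, 80 mm between centres, in one low wooden tray (172 x 172 x 22 mm) fixed to the desk; which bay is where changes.
- wax_seal_mid (a point): Look-alike, to be left: brass wax seal with the same pale wooden handle (27 mm) but a brass foot 38 mm in diameter and a brass cap, 78 mm tall, standing loose. The point is on the axis 39 mm above its underside; z up. Other desk clutter around the stamps is at most 95 mm tall (a pencil cup at the far edge of the desk 155 mm).
- drawer_knob_mid (a point): Look-alike, to be left: all-wood spare drawer knob, mid-brown, mushroom-shaped, 64 mm tall, 44 mm foot, 38 mm head, standing loose. The point is on the axis 32 mm above its underside; z up.

How it is judged:
By the outcome, as a careful person would: the job done as asked, in the order asked, and still so for the second after the job is handed in, with the robot touching nothing.
It also fails if it takes over 102 s, if anything falls off the work surface, if the arm or the gripper's body presses on something with over 40 N, if the wrist force passes 120 N, or if a joint passes its speed limit or range.

## Working session

There is one attempt and no reset: what is moved stays moved. The work goes in short steps, each a Python script; the robot and the scene stay as the last script left them, time stands still between calls to the robot, and variables do not carry over. Pictures are saved under pics/ and viewed, and the job is handed in when it is done.

```bash
mkdir -p pics; cat > look.py <<'E'
from cell import r
import cv2,sys
tag=sys.argv[1]
for c in sys.argv[2:] or ["top","side"]:
    cv2.imwrite(f"pics/{tag}_{c}.png", r.grab_frame(c))
    m=r.camera_model(c); 
    import numpy as np
    W=np.array(m["world_to_cam"]); print(c,"campos",(-W[:3,:3].T@W[:3,3]).round(0),m["fx"])
s=r.read_state(); print(s["time"],s["ee_pos"],s["grip_width"]);print(np.round(s["ee_rot"],3))
E
python3 look.py a
```

```text
top campos [ 375.   -9. 1167.] 516.9415106868937
side campos [168. 593. 764.] 450.3321542174247
0.1 [ 149.3438407  -555.07174115  255.75095104] 85.12994385697347
[[-0.     0.26  -0.966]
 [ 0.001 -0.966 -0.26 ]
 [-1.    -0.001 -0.   ]]
```

View pics/a_top.png

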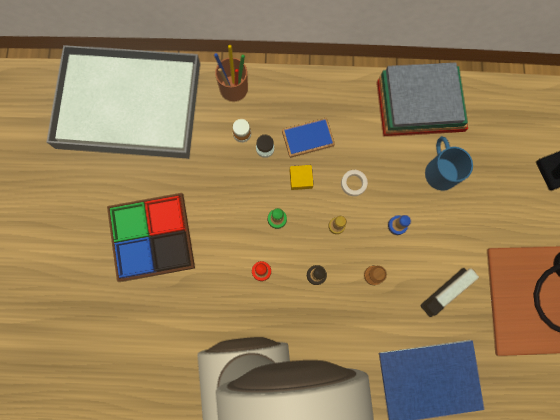

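View pics/a_side.png

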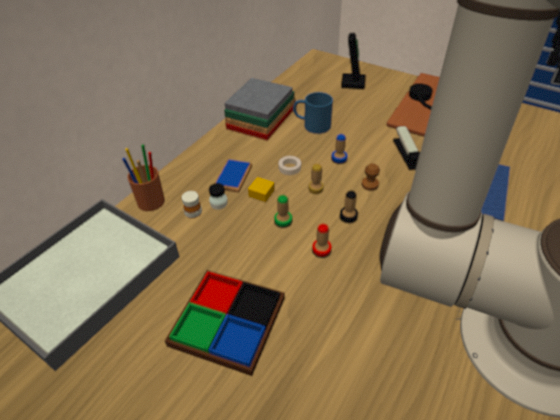

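```bash
cat > det.py <<'E'
from cell import r
import numpy as np,cv2
def ray(c,uv):
    m=r.camera_model(c);K=np.array([[m["fx"],0,m["cx"]],[0,m["fy"],m["cy"]],[0,0,1.]])
    n=cv2.undistortPoints(np.array([[uv]],float),K,np.array(m["dist"],float))[0,0]
    W=np.array(m["world_to_cam"]);R=W[:3,:3];o=-R.T@W[:3,3];return o,R.T@np.array([n[0],n[1],1.])
def atz(c,uv,z):
    o,d=ray(c,uv);return o+d*(z-o[2])/d[2]
def proj(c,P):
    m=r.camera_model(c);K=np.array([[m["fx"],0,m["cx"]],[0,m["fy"],m["cy"]],[0,0,1.]])
    W=np.array(m["world_to_cam"]);return cv2.projectPoints(np.array(P,float).reshape(-1,1,3),cv2.Rodrigues(W[:3,:3])[0],W[:3,3],K,np.array(m["dist"],float))[0][:,0]
if __name__=="__main__":
    for t in ["stamp_red_mid","stamp_blue_mid","stamp_green_mid","stamp_black_mid","bay_red","bay_blue","bay_green","bay_black","wax_seal_mid","drawer_knob_mid"]:
        z=5 if t[0]=="b" else 32 if t[0]=="d" else 39
        for c in ["top","side"]:
            for d in r.spot_point(c,t)[:2]:
                print(t,c,round(d["confidence"],2),np.round(d["uv"],1),atz(c,d["uv"],z).round(1))
    print(r.read_state()["time"])
E
python3 det.py
```

```text
stamp_red_mid top 0.8 [259.7 269. ] [448.3  11.6  39. ]
stamp_red_mid side 0.77 [320.3 236.5] [451.8   8.4  39. ]
stamp_blue_mid top 0.67 [397.  222.3] [ 560. -290.   39.]
stamp_blue_mid side 0.74 [342.1 144.2] [ 559.4 -311.5   39. ]
stamp_blue_mid side 0.2 [372.1 171.3] [ 445.1 -248.8   39. ]
stamp_green_mid top 0.73 [279.6 214.2] [570.5 -28.5  39. ]
stamp_green_mid side 0.9 [283.9 207. ] [566.7 -28.5  39. ]
stamp_black_mid top 0.65 [319.5 271.2] [ 447.2 -118.7   39. ]
stamp_black_mid side 0.57 [354.2 206.1] [ 429.7 -113.7   39. ]
stamp_black_mid side 0.55 [371.7 177.1] [ 436.9 -228.    39. ]
bay_red top 0.63 [165.3 217. ] [562.1 231.3   5. ]
bay_red side 0.83 [221.7 298.2] [555.1 228.1   5. ]
bay_blue top 0.87 [134.  260.5] [460.8 295.9   5. ]
bay_blue side 0.71 [235.2 345.6] [470.6 298.    5. ]
bay_green top 0.59 [131.5 218.5] [556.4 308.6   5. ]
bay_green top 0.17 [134.4 261.6] [458.4 294.8   5. ]
bay_green side 0.72 [197.5 331.4] [548.9 311.6   5. ]
bay_black top 0.92 [170.1 250.1] [486.9 215.7   5. ]
bay_black side 0.86 [255.5 306.3] [486.3 208.6   5. ]
wax_seal_mid top 0.7 [337.5 225.6] [ 548.8 -157.2   39. ]
wax_seal_mid side 0.92 [318.7 180.5] [ 542.4 -150.5   39. ]
drawer_knob_mid top 0.71 [375.1 274.9] [ 442.8 -241.8   32. ]
drawer_knob_mid top 0.16 [335.8 226.6] [ 547.5 -154.4   32. ]
drawer_knob_mid side 0.66 [370.1 173.4] [ 448.7 -246.9   32. ]
1.1
```

The top view shows red at (261,270), black (317,274), green (277,217) and blue (400,224). The wax seal is at (338,224) and the knob at (375,275). Bays: green upper-left, red upper-right, blue lower-left, black lower-right, matching the detections. The side view of black was off, so I'll refine by fitting silhouettes to the masks.

```bash
cat > fit.py <<'E'
from det import *
from scipy.optimize import least_squares
th=np.linspace(0,2*np.pi,40,endpoint=False)
def ringp(x,y,z,rad): return [[x+rad*np.cos(t),y+rad*np.sin(t),z] for t in th]
S=8
def render(c,polys):
    im=np.zeros((420*S//2,560*S//2),np.uint8)
    for P in polys:
        h=cv2.convexHull((proj(c,P)*S/2+S/4).astype(np.float32)).round().astype(np.int32)
        cv2.fillConvexPoly(im,h,1)
    return im
def stamp(x,y,z0=0): return [ringp(x,y,z0,22)+ringp(x,y,z0+16,22),ringp(x,y,z0+16,9)+ringp(x,y,z0+34,9),ringp(x,y,z0+34,13.3)+ringp(x,y,z0+78,12.5)]
def cen(im,s=S/2):
    v,u=np.nonzero(im);return np.array([u.mean(),v.mean()])/s
def fit_stamp(c,thing,x0,z0=0):
    ds=[d for d in r.masks_of(c,thing)]
    if not ds: return None
    pr=proj(c,[*x0,39+z0])[0]
    ds=[d for d in ds if np.hypot(*(np.array(d["box"][:2])-pr))<25 and d["pixels"].any()]
    if not ds: return None
    m=ds[0]["pixels"];t=cen(m,1);x=np.array(x0,float)
    f=lambda x:cen(render(c,stamp(*x,z0)))-t
    for _ in range(6):
        J=np.array([(f(x+[5,0])-f(x-[5,0]))/10,(f(x+[0,5])-f(x-[0,5]))/10]).T
        x=x-np.linalg.solve(J,f(x))
    rm=cv2.resize(render(c,stamp(*x,z0)),(560,420),interpolation=cv2.INTER_AREA)>0
    return x,ds[0]["confidence"],(rm&m).sum()/(rm|m).sum()
if __name__=="__main__":
    G={"red":(450,10),"blue":(560,-300),"green":(569,-28),"black":(440,-116)}
    for k,g in G.items():
        for c in ["top","side"]:
            print(k,c,fit_stamp(c,f"stamp_{k}_mid",g))
    cs={}
    for c in ["top","side"]:
        for k in ["red","blue","green","black"]:
            ds=r.masks_of(c,"bay_"+k)
            if ds:
                p=atz(c,cen(ds[0]["pixels"],1),29)[:2];print(c,k,round(ds[0]["confidence"],2),p.round(1),int(ds[0]["pixels"].sum()));cs[c,k]=p
    off={"green":(40,40),"red":(40,-40),"blue":(-40,40),"black":(-40,-40)}
    for c in ["top","side"]:
        ks=[k for k in off if (c,k) in cs]
        def f(v):
            C,Sn=np.cos(v[2]),np.sin(v[2])
            return np.ravel([v[:2]+np.array([[C,-Sn],[Sn,C]])@off[k]-cs[c,k] for k in ks])
        s=least_squares(f,[515,262,.15],loss="soft_l1",f_scale=3);print(c,s.x[:2],np.degrees(s.x[2]),f(s.x).round(1))
    print(r.read_state()["time"])
E
python3 fit.py
```

```text
red top (array([448.36458885,  10.87582198]), 0.86, np.float64(0.9454545454545454))
red side (array([446.31954452,  13.29221919]), 0.71, np.float64(0.9065934065934066))
blue top (array([ 560.62848164, -297.29226614]), 0.91, np.float64(0.8918205804749341))
blue side (array([ 557.87036608, -291.64050394]), 0.93, np.float64(0.8630490956072352))
green top (array([565.90113905, -21.25936536]), 0.56, np.float64(0.86875))
green side (array([565.86318129, -19.32265425]), 0.62, np.float64(0.8940936863543788))
black top (array([ 442.70707246, -113.55634329]), 0.61, np.float64(0.9292307692307692))
black side (array([ 441.3913139, -110.733516 ]), 0.9, np.float64(0.8688524590163934))
top red 0.69 [ 557.9 -296.3] 353
top blue 0.7 [465.8 289. ] 1334
top green 0.75 [545.  305.1] 1339
top black 0.72 [483.9 210.6] 1314
side red 0.67 [561.3 233.5] 1311
side blue 0.77 [464.7 296.7] 1879
side green 0.61 [544.2 313.5] 1708
side black 0.76 [480.7 216.6] 1515
top [512.8788333  256.16493421] 9.901515888399224 [ 4.000e-01 -2.700e+00  1.300e+00  5.199e+02  8.000e-01 -3.000e-01
 -3.600e+00 -8.000e-01]
side [512.73624057 265.07592673] 11.786899075474562 [-0.5 -1.1 -1.3  0.6  0.7 -0.6  1.   1.1]
1.9
```

```bash
cat > ov.py <<'E'
from fit import *
import sys
cx,cy,a=515,258,np.radians(10.5)
R=np.array([[np.cos(a),-np.sin(a)],[np.sin(a),np.cos(a)]])
out=[]
for c in ["top","side"]:
    im=cv2.resize(cv2.imread(f"pics/a_{c}.png"),None,fx=4,fy=4,interpolation=cv2.INTER_CUBIC)
    def poly(P,col): cv2.polylines(im,[(proj(c,P)*4+2).round().astype(np.int32)],True,col,1)
    sq=np.array([[-1,-1],[1,-1],[1,1],[-1,1]])
    def pl(P,z): return np.c_[P@R.T+[cx,cy],np.full(4,z)]
    poly(pl(sq*86,22),(255,255,255)); 
    for o in sq*40: poly(pl(sq*39+o,31),(0,255,255)); poly(pl(sq*34+o,10),(255,0,255))
    for x in [(447.5,12),(559.5,-295),(566,-20.5),(442,-112.5)]:
        for z,rad in [(0,22),(16,22),(78,12.5)]: poly(ringp(*x,z,rad),(255,255,0))
    out.append(im)
cv2.imwrite("pics/ov1.png",cv2.resize(out[0][740:1140,400:1000],None,fx=1.33,fy=1.33)); 
cv2.imwrite("pics/ov2.png",out[1][1060:1500,640:1180]); 
cv2.imwrite("pics/ov3.png",out[0][820:1160,980:1680])
E
python3 ov.py
```

```text
(no output)
```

View pics/ov1.png

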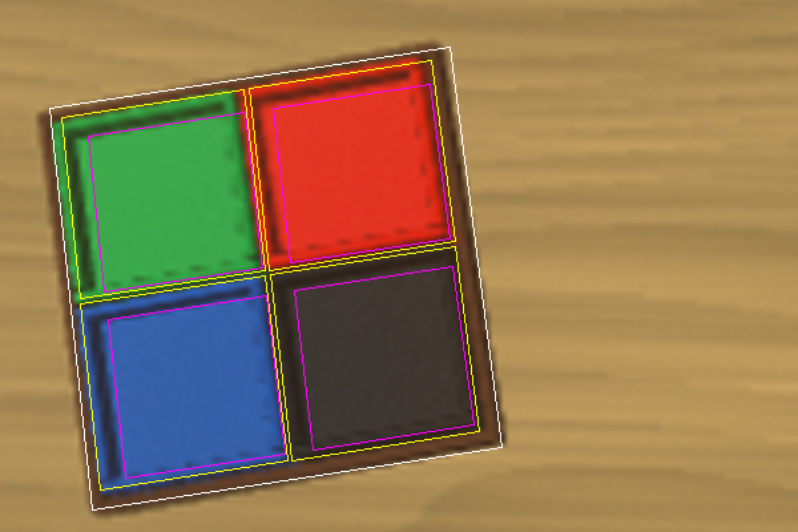

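View pics/ov2.png

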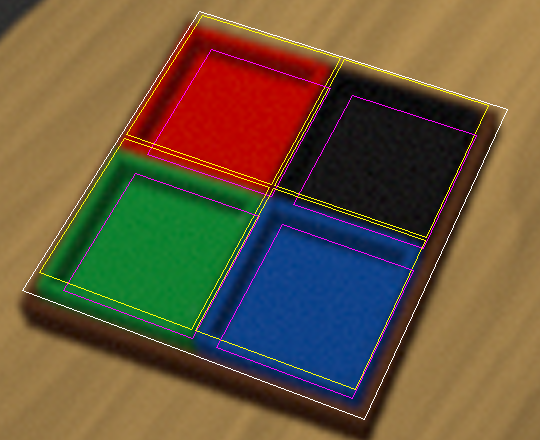

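View pics/ov3.png

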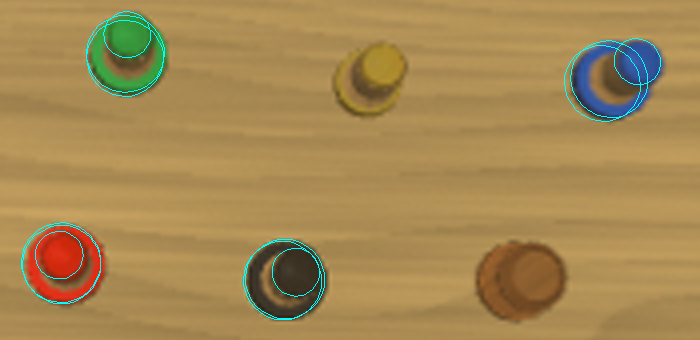

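Overlays agree within about 3 mm (the bay margin is 12 mm). I'm shifting the tray centre to (514,260) and blue to (560.5,-297). Starting with the red stamp.

```bash
cat > act.py <<'E'
from cell import r
import numpy as np
A=np.radians(10.5);Rt=np.array([[np.cos(A),-np.sin(A)],[np.sin(A),np.cos(A)]]);C=np.array([514,260])
off={"green":(40,40),"red":(40,-40),"blue":(-40,40),"black":(-40,-40)}
ST={"red":(448,11.5),"blue":(560.3,-297),"green":(566,-20.5),"black":(442.3,-113)}
def ori(a):
    a=np.radians(a);c,s=np.cos(a),np.sin(a)
    return np.array([[0,c,s],[0,s,-c],[-1,0,0.]])
def T(msg):
    s=r.read_state();print(msg,"t",round(s["time"],1),np.round(s["ee_pos"],1),"w",round(s["grip_width"],1),"F",np.round(s["ft_force"],1),flush=True);return s
def run(k,pick=None):
    p=np.array(pick or ST[k]);b=C+Rt@off[k]
    best=None
    for a in (55.5,-124.5):
        q1=r.ik([*p,190],ori(a));q2=r.ik([*b,200],ori(a))
        if q1 is None or q2 is None: continue
        cost=max(abs(q1[5]),abs(q2[5]))
        if best is None or cost<best[0]: best=(cost,a)
    O=ori(best[1]);print(k,best,b.round(1))
    r.goto([*p,180],O);r.move_straight([*p,59],v=110);T("down")
    r.grasp(40);T("grip")
    r.move_straight([*p,70],v=40);s=T("lift")
    if s["grip_width"]<20: print("MISSED");return
    r.move_straight([*p,200],v=180)
    r.goto([*b,200],O);r.move_straight([*b,85],v=120);r.move_straight([*b,72.5],v=40)
    r.wait(.2);f0=T("above")["ft_force"][2]
    z=72.5
    while z>66:
        z-=.7;r.move_straight([*b,z],v=15)
        f=r.read_state()["ft_force"][2]
        if f-f0>2.5: break
    T("touch z=%.1f"%z)
    r.gripper_open();T("open")
    r.move_straight([*b,190],v=150);T("up")
E
python3 -c "
from act import *
run('red')"; python3 look.py b
```

```text
red (np.float64(63.89716728673262), 55.5) [560.6 228. ]
down t 5.5 [448.3  11.4  59.6] w 85.4 F [0.1 0.2 0.3]
grip t 6.0 [448.   11.5  59. ] w 24.8 F [-0.8 -0.4  0.3]
lift t 6.5 [448.1  11.5  70.3] w 25.0 F [-0.9 -0.6 -0.9]
above t 10.1 [560.7 228.   72.7] w 25.4 F [ 0.2 -0.1 -0.9]
touch z=68.3 t 11.6 [560.7 227.9  68.9] w 24.9 F [-3.1 -0.6  8.1]
open t 12.2 [560.6 227.9  68.2] w 85.5 F [ 0.2 -0.1  0.1]
up t 13.1 [560.3 227.8 189. ] w 85.5 F [-0.   0.1 -0.7]
top campos [ 375.   -9. 1167.] 516.9415106868937
side campos [168. 593. 764.] 450.3321542174247
13.2333 [560.25901407 227.86366977 188.80825719] 85.30324427561024
[[-0.002  0.566  0.824]
 [-0.     0.824 -0.566]
 [-1.    -0.001 -0.001]]
```

View pics/b_side.png

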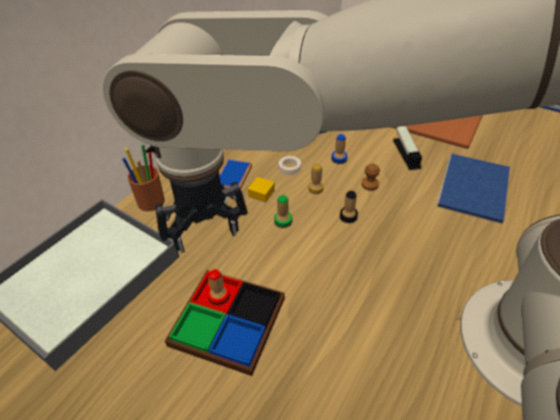

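View pics/b_top.png

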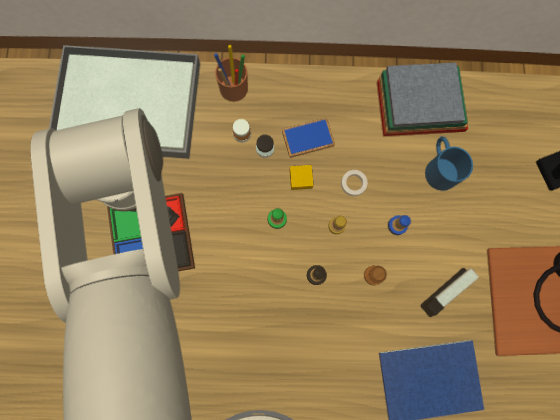

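Side view: the red stamp stands upright in the red bay at about (217,288), roughly centred. The other stamps are undisturbed. Blue next.

```bash
python3 -c "
from act import *
run('blue')"; python3 look.py c side
```

```text
blue (np.float64(90.38286726481957), 55.5) [467.4 292. ]
down t 16.4 [ 560.6 -297.2   59.8] w 85.4 F [ 0.1  0.5 -0.7]
grip t 17.0 [ 560.3 -297.    59. ] w 25.2 F [ 0.2 -0.8  0.3]
lift t 17.4 [ 560.4 -297.1   70.3] w 25.1 F [-0.5 -0.3 -0.9]
above t 22.2 [467.5 292.1  72.7] w 24.8 F [-0.   0.2 -1.7]
touch z=68.3 t 23.7 [467.5 292.   69. ] w 25.3 F [-3.2 -2.2 10.4]
open t 24.3 [467.4 292.   68.3] w 85.3 F [ 0.8 -0.5 -0.5]
up t 25.2 [467.  291.9 189. ] w 85.5 F [ 0.1  0.4 -1.3]
side campos [168. 593. 764.] 450.3321542174247
25.2917 [466.99888843 291.87370641 188.87139336] 85.52352312268275
[[-0.002  0.566  0.824]
 [-0.001  0.824 -0.566]
 [-1.    -0.001 -0.001]]
```

View pics/c_side.png

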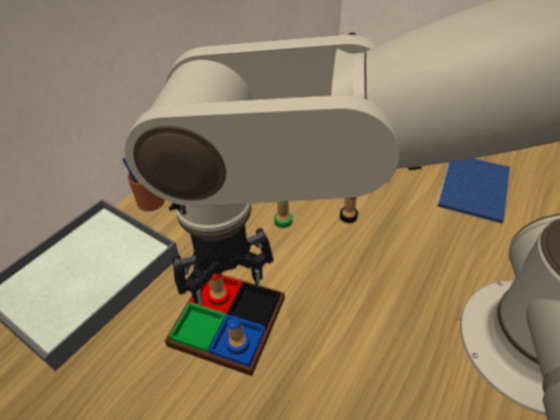

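Blue stands in the blue bay at (236,338) and red is still upright. Green and then black next.

```bash
python3 -c "
from act import *
run('green')"; python3 look.py d side
```

```text
green (np.float64(65.36761789862727), 55.5) [546.  306.6]
down t 27.8 [566.4 -20.5  59.7] w 85.2 F [-0.4  0.5  0.2]
grip t 28.4 [566.  -20.5  59.1] w 25.1 F [-0.1 -0.5 -0.1]
lift t 28.8 [566.1 -20.5  70.3] w 25.4 F [-0.2 -0.1 -0.9]
above t 32.7 [546.1 306.7  72.7] w 24.9 F [-0.1  0.1 -1.2]
touch z=68.3 t 34.2 [546.2 306.6  69. ] w 25.4 F [-2.6 -1.8  9.6]
open t 34.8 [546.  306.6  68.3] w 85.6 F [-0.3 -0.9  0.6]
up t 35.7 [545.7 306.5 188.9] w 85.3 F [ 0.4 -0.5  0.1]
side campos [168. 593. 764.] 450.3321542174247
35.7917 [545.66975391 306.45460152 188.74542792] 85.19317464043905
[[-0.002  0.566  0.824]
 [-0.001  0.824 -0.566]
 [-1.    -0.002 -0.001]]
```

View pics/d_side.png

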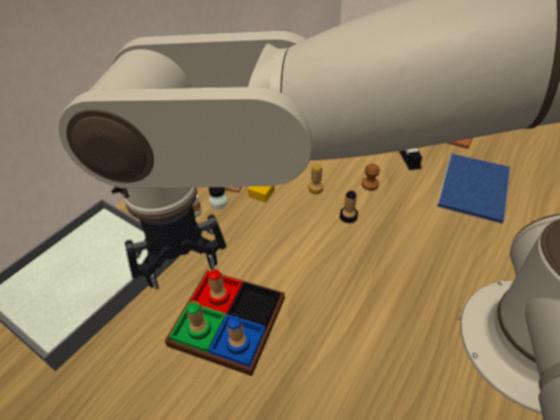

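Green stands in the green bay at (198,322), with red and blue upright. Black next, then I'll move the arm aside for a clear look.

```bash
python3 -c "
from act import *
run('black')
r.goto([330,-330,260],ori(-75));T('park')"; python3 look.py e
```

```text
black (np.float64(79.51668150218957), 55.5) [482.  213.4]
down t 38.6 [ 442.6 -113.1   59.6] w 85.7 F [ 0.5  0.4 -0.8]
grip t 39.2 [ 442.3 -113.    59.1] w 25.3 F [-0.4 -0.7  1.5]
lift t 39.6 [ 442.4 -113.    70.3] w 24.8 F [-0.1  0.8 -1.7]
above t 43.5 [482.1 213.4  72.7] w 25.3 F [-0.5 -0.3 -0.5]
touch z=68.3 t 45.0 [482.1 213.4  69. ] w 24.9 F [-3.9 -2.8 11.1]
open t 45.6 [481.9 213.4  68.3] w 85.5 F [-0.5 -1.   0.3]
up t 46.6 [481.6 213.3 189. ] w 85.3 F [-0.1 -0.7 -0.6]
park t 48.6 [ 330.5 -329.5  259.9] w 85.8 F [ 0.4  0.5 -0.5]
top campos [ 375.   -9. 1167.] 516.9415106868937
side campos [168. 593. 764.] 450.3321542174247
48.7417 [ 330.46543661 -329.55687114  259.90859151] 85.24757908115359
[[-0.     0.26  -0.966]
 [ 0.    -0.966 -0.26 ]
 [-1.    -0.    -0.   ]]
```

View pics/e_side.png

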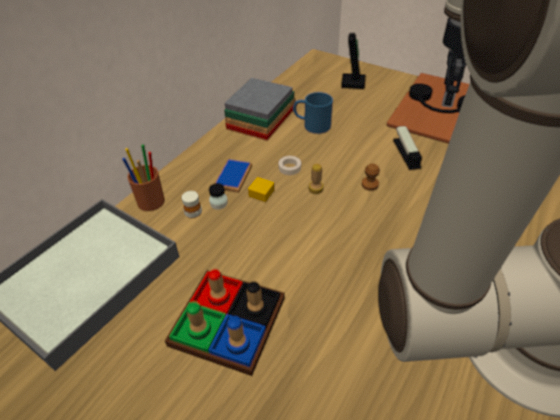

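View pics/e_top.png

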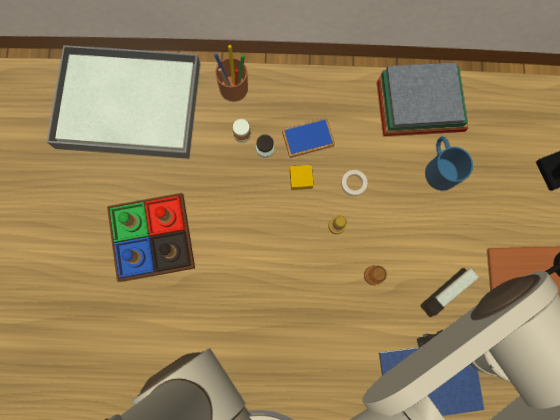

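Both views show all four stamps upright in the bays of their own colour: green (130,221), red (165,216), blue (134,258) and black (170,250) in the top view. The wax seal (338,224) and the knob (375,275) haven't moved, and the gripper is clear of everything, so I'm handing in.

```bash
python3 -c "
from cell import r
r.job_done();print(r.read_state()['time'])"
```

```text
the job is handed in; nothing more can be done
the job is handed in; nothing more can be done
```

All four stamps (red, blue, green, black, moved in that order) are in the bays of their own colour, and the job was handed in at about 49 s of the 102 s allowed. I lowered each one slowly until I felt the bay floor (8–11 N at the wrist) before letting go.

The last top and side pictures show all four upright and roughly centred. The wax seal and drawer knob stand where they were, nothing else has moved, and the gripper is clear and empty.

Two early readings disagreed:
- **Network errors:** it misplaced the black stamp in the side view, and it took the blue stamp for the red bay in the top view. I dropped both readings.
- **Tray position:** the two cameras put the tray centre about 9 mm apart. I settled on a point in between after checking overlays, and every stamp ended up well inside the 12 mm margin.

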